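Tip out the peg bin for a stock check and click it shut

TASK

Three wooden tilt-out bins stand on the turner's bench. Tip the bin that has the single round knob right forward to its stop, so that the pegs in it can be seen, then push it back fully home until it clicks shut. Keep the other two bins shut.

Things in the scene. Friction and masses are not known exactly. Their poses are not given: they have to be found in the camera images.
- bin_round (a joint): Tilt of the bin with one round knob, rad: 0 shut and clicked, 0.5 tipped fully forward on its stop. It turns about a level hinge at the foot of its front, 12 mm above the bench, and stays where left (stiff, 0.2 N m). A spring catch holds it shut: about 4 N at the knob pulls it free; going back it meets the catch at 0.12 rad and needs 4 N to snap to 0, else it stays ajar.
- round_knob (a point): Middle of the knob's head, the place to grip: a wooden cylinder 38 mm across, 28 mm long, its middle 40 mm out from the front, 26 mm below the top edge, 124 mm above the bench when shut; over 45 mm free each side. Axes turn with the bin: -x out of the front (the way it tips), y along the hinge, z up the front. The hinge line lies 52 mm along +x and 112 mm along -z from here.
- bin_bar (a joint): Tilt (rad, 0 shut) of the bin whose pull is a level round bar, 64 mm long; stays shut. All three bins are alike but for the pull: a plywood housing fixed to the bench, 130 mm wide, 120 deep, 150 high, its wooden front (128 mm wide, 10 thick, as high as the housing) turned away from the robot, towards +x within 12 degrees.
- bin_fin (a joint): Tilt (rad, 0 shut) of the bin whose pull is a flat upright fin, 10 mm thick and 50 mm tall; stays shut. The three bins stand in a row across the bench in any order, their middles 200 to 250 mm apart along y.
Mind the look-alikes: they are no part of the job. Leave any pink look-alike of the part that bears bin_fin alone.

How it is judged:
On the way:
1. the bin with the round knob is tipped forward to its stop (value of joint bin_round above 0.42 rad), for 0.2 s.
At the end, for the whole second after the job is handed in: The bin with the round knob has been tipped forward to its stop (beyond 0.42 of 0.5 rad) and is shut and clicked again (under 0.04 rad); the other two bins are shut (under 0.04 rad) (value of joint each of bin_round, bin_bar, bin_fin below 0.04 rad); the robot touches nothing.
It fails at once if one of the other two bins is tipped open (value of joint any of bin_bar, bin_fin above 0.12 rad).
It also fails if it takes over 37 s, if anything falls off the work surface, if the arm or the gripper's body presses on something with over 40 N, if the wrist force passes 120 N, or if a joint passes its speed limit or range.

ROBOT

A 7-joint arm with a two-finger parallel gripper is mounted at the origin on the work surface. World frame = base frame: x ahead of the robot, y to its left, z up, the work surface at z = 0. Lengths are in m, angles in rad, forces in N, time in s.
With the tool pointing down it reaches from about 0.425 to 0.95 m from the base axis. Payload 16.7 kg.
Tool frame: the origin (TCP) lies midway between the tips of the shut fingers; the grasp point (between the pads) lies hold_point_z behind it (hold_point_z is the distance from the TCP to the grasp point, in m); z points along the fingers, y is the direction in which the jaws open and shut (so a half turn about z gives the same grasp; the last joint's range is limited). The gripper opens to 94 mm and grips with 3 to 60 N. Pads are 16 mm wide; open, the fingers measure 119 mm over their backs; the gripper's body (75 mm by 177 mm) begins 78 mm behind the grasp point.
Start: joints at [-1.431, 0.426, 0.074, 1.606, -0.034, 1.111, -0.067], TCP at [0.192, 0.647, 0.166] pointing down, gripper open.
Joint ranges: [-2.85, 2.85], [-0.5, 2.14], [-1.23, 1.37], [0.21, 2.46], [-1.02, 4.16], [0.16, 2.05], [-2.73, 2.73]. Speed limits (rad/s): [1.89, 1.89, 2.39, 2.39, 3.01, 3.01, 3.01].

INTERFACE

Orientations are given as a unit quaternion [x, y, z, w].
In Python, from cell import observe, capture, hand_in, hold_point_z gives the robot as it stands.
- The arm moves only by the tool play_rows, never from a script. Its argument "moves" is a list of rows, each an object with "linear": the shift along the tool's x, y, z in cm, a list of three; "twist": the turn about the tool's z in units of 6 degrees (1.0 is 6 degrees). A call has 1 to 12 rows; each row is the pose to reach, as a shift and turn from the pose commanded when the call began, along the tool's axes at that moment; what a row does not reach only later rows make up. A row lasts 1/10 s, in which the tool goes at most 50 mm and 8.59 degrees, less where a joint would pass 70% of its speed; a pose out of reach is approached as far as the arm can. A call with a gripper value outside its range is refused whole. "grip" is the closure, from 0 (fully open) to 1 (shut), set as the call begins (left out, the last holds). The fingers move at their own pace and stop on an object; the grip force is fixed at half the most. Time passes only in rows, so rows that repeat a pose let the fingers close. It gives the time, the measured TCP pose, the force and the opening at its end, in the units of the state.
- observe(): the state, without advancing time (a new reading comes with each control period).
- capture(name): name is "side" or "top" or "wrist"; returns a dict with "color" (420x560x3 uint8, red, green, blue), "camera_matrix" (3x3 intrinsics, pixels), "view" (4x4, takes a point from world to camera coordinates). Camera axes: x right, y down, z forward; pixel columns grow to the right and rows downward; lengths in m; the calibration is good to about 2 mm. The wrist camera is an equidistant fisheye: a pixel r from the principal point sees the ray r / f radians off the axis. A picture is of the moment at which its call begins. There is no depth.
- hand_in(): hands the job in, once; it reports no verdict.
The state is a dict: "time": time; "joints": joint angles; "joint_vel": joint speeds; "joint_torque": joint torques, N m; "position": TCP position; "ee_rot": TCP orientation; "wrist_force": force on the tool from outside, world axes, zero at the start; "wrist_torque": the same for the moment, N m; "finger_gap": opening from 0.0 (shut) to 1.0 (fully open).
Only numpy, scipy, OpenCV 4.12 (cv2) and the standard library are available. Lean on these libraries where they do the work, as an engineer would, in place of code of your own. Each camera call takes 0.05 s, during which the arm holds its last target. There are 200 camera calls.

## Working session

There is one attempt and no reset: what is moved stays moved. The work goes in short steps, Python scripts to look and compute and a tool call to move; the robot and the scene stay as the last step left them, time stands still between calls to the robot, and variables do not carry over. Pictures are saved under pics/ and viewed, about 8 in all and at most 12, crops included, and the job is handed in when it is done.

Besides the shell and the picture viewer there is one more tool, called after ">>>" as name([rows], argument=value, ...), one row to a line, values as JSON. play_rows: Moves the arm, as the interface text tells. Its arguments: {"type":"object","properties":{"moves":{"type":"array","items":{"type":"object","properties":{"linear":{"type":"array","items":{"type":"number"}},"twist":{"type":"number"}}}},"grip":{"type":"number"}},"required":["moves"]}

```bash
mkdir -p pics; ls; cat > h.py <<'E'
import numpy as np,cv2
from cell import observe,capture,hand_in,hold_point_z
def snap(n,f):
    c=capture(n); cv2.imwrite('pics/'+f,c['color'][:,:,::-1]); np.savez('pics/'+f+'.npz',**c); return c
def load(f): return dict(np.load('pics/'+f+'.npz'))
def ray(c,u,v):
    K=c['camera_matrix'];V=c['view'];d=np.linalg.inv(K)@[u,v,1];R=V[:3,:3]
    return -R.T@V[:3,3],R.T@d
def onz(c,u,v,z):
    o,d=ray(c,u,v);return o+d*(z-o[2])/d[2]
def tri(r1,r2):
    A=[];b=[]
    A=np.zeros((3,3));b=np.zeros(3);
    for o,d in (r1,r2):
        d=d/np.linalg.norm(d);P=np.eye(3)-np.outer(d,d);A+=P;b+=P@o
    p=np.linalg.solve(A,b);return p
E
python3 - <<'E'
from h import *
a=snap('side','s0.png');b=snap('top','t0.png')
print(hold_point_z,observe())
for c in(a,b):print(c['camera_matrix'],c['view'],ray(c,280,210))
E
```

```text
pics
0.0188 {'time': 0.1, 'joints': array([-1.4314718 ,  0.42665693,  0.07387424,  1.60651546, -0.03411759,
        1.11078201, -0.06709584]), 'joint_vel': array([ 2.00888311e-04, -6.47943861e-04, -7.20729961e-05, -6.25161005e-04,
       -3.64086593e-03,  1.48507059e-03,  1.59176971e-04]), 'joint_torque': array([ 8.37554166e-03, -9.37460232e+01,  3.67674261e+00, -4.55041301e+01,
       -4.86354588e-02,  1.68524974e-02,  7.25279574e-05]), 'position': array([0.19217322, 0.64662968, 0.1655668 ]), 'ee_rot': array([ 1.43937426e-01,  9.89586638e-01, -5.49073860e-04, -4.49301419e-05]), 'wrist_force': array([ 0.0262584 , -0.37876068,  0.50653653]), 'wrist_torque': array([ 0.07195779, -0.03613092,  0.05011487]), 'finger_gap': 1.0044380890107802}
[[534.2224302    0.         281.22307649]
 [  0.         534.2224302  208.22708184]
 [  0.           0.           1.        ]] [[-0.47717483 -0.8787812  -0.00691318  0.15111481]
 [-0.83777604  0.4572567  -0.29840848  0.37920547]
 [ 0.26539686 -0.13660132 -0.95441322  1.056126  ]
 [ 0.          0.          0.          1.        ]] (array([0.10950491, 0.10367082, 1.12218342]), array([ 0.26370901, -0.1330719 , -0.95538771]))
[[415.58891433   0.         273.52343345]
 [  0.         415.58891433 208.56074256]
 [  0.           0.           1.        ]] [[-0.01074454 -0.99988519 -0.01068423 -0.01145971]
 [-0.99727717  0.01149488 -0.07284313  0.38675066]
 [ 0.07295758  0.00987248 -0.99728618  1.12992787]
 [ 0.          0.          0.          1.        ]] (array([ 0.30313767, -0.02705923,  1.15491114]), array([ 0.06933639, -0.00566999, -0.99770495]))
```

View pics/s0.png

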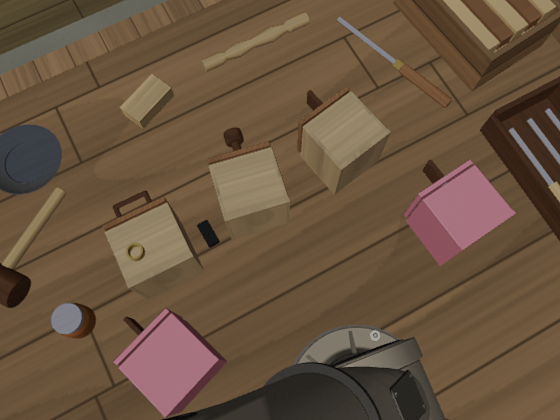

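View pics/t0.png

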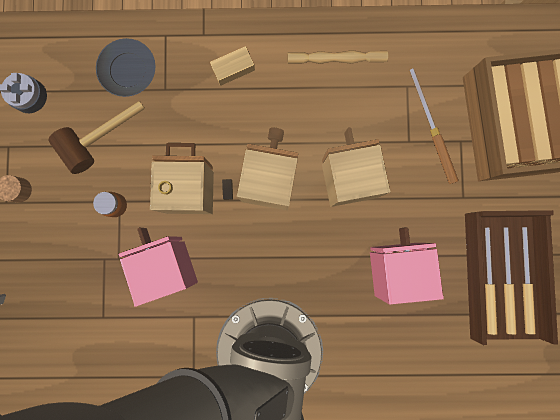

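The side and top views show three wooden bins. The round knob's head is at about (234,137) in the side view and (276,134) in the top view, on the middle bin. The bar bin is to its left (top 180,180, with a loose ring on it) and the fin bin to its right. The pink look-alikes stand nearer the base.

```bash
python3 - <<'E'
from h import *
a=load('s0.png');b=load('t0.png')
A=cv2.resize(a['color'][110:250,190:310],None,fx=5,fy=5,interpolation=cv2.INTER_CUBIC)[:,:,::-1]
B=cv2.resize(b['color'][110:230,220:330],None,fx=5,fy=5,interpolation=cv2.INTER_CUBIC)[:,:,::-1]
B=B[:600];A=A[:600]
cv2.imwrite('pics/c0.png',cv2.resize(np.hstack([A,B]),None,fx=.69,fy=.69))
for n,c,r in(('s',a,(120,165,215,255)),('t',b,(120,155,255,300))):
    im=c['color'];s=im[r[0]:r[1],r[2]:r[3]]
    h=cv2.cvtColor(s,cv2.COLOR_RGB2HSV)
    print(n);print(h[::2,::2,2])
E
```

```text
s
[[114 113 114 113 113 113 113 112 114 114 113 115 116 116 116 117 116 113
  112 113]
 [114 115 113 113 113 112 113 113 113 115 115 115 116 116 114 111 112 114
  114 110]
 [113 112 112 112 112 114 113 114 115 116 116 116 115 112 112 113 114 110
  108 107]
 [112 112 112 113 113 114 115 115 118 112 111 111 114 113 113 110 107 108
  108 107]
 [112 111 113 113 115 116 113 101  69  59  61  49  71 111 107 107 107 109
  109 110]
 [112 113 114 115 116 103  61  65  65  66  66  54  38 105 108 109 109 109
  111 112]
 [114 115 115 114 103  64  67  67  68  66  65  58  43  64 110 110 112 111
  114 114]
 [114 113 113 112  89  60  60  64  64  63  62  55  42  43 114 114 113 115
  115 113]
 [112 110 112 114  92  53  56  59  57  58  55  54  48  35  95 116 114 113
  112 112]
 [112 114 114 110 102  58  54  55  55  55  57  58  52  41  77 115 113 113
  109 105]
 [112 109 106 107 108  61  60  60  59  53  48  47  46  44  61 113 109 105
  103 103]
 [107 107 106 107 109  83  60  53  49  63  64  58  39  43  94 106 102 104
  105 108]
 [108 107 109 110 112 110  51  48  54  67  64  58  42  91 105 103 105 108
  11
[... 1906 characters left out ...]
155 156 156 156 156]
 [147 147 147 145 143 144 142 143 110 113 109  92 142 137 134 132 131 129
  129 127 127 124 126]
 [117 120 120 119 120 122 121 124 109 109 107  89 125 125 125 126 126 128
  129 130 132 133 133]
 [152 149 154 172 114 122 158 164 108 106  98 133 156 153 154 154 152 153
  152 151 152 152 152]
 [159 156 160 154 163 152 157 168 159 130  87 164 160 159 157 157 157 156
  156 157 156 157 156]
 [109 110 116 111 127 152 178 160 160 157 165 162 152 167 176 121 138 159
  159 159 156 157 154]
 [196 200 201 206 160 103  82 110 116 110 141 165 169 158 157 168 157 149
  167 162 141 147 160]
 [187 192 192 194 196 199 200 204 216 197 145 104 107 111 104 126 143 178
  166 150 162 151 162]]
```

View pics/c0.png

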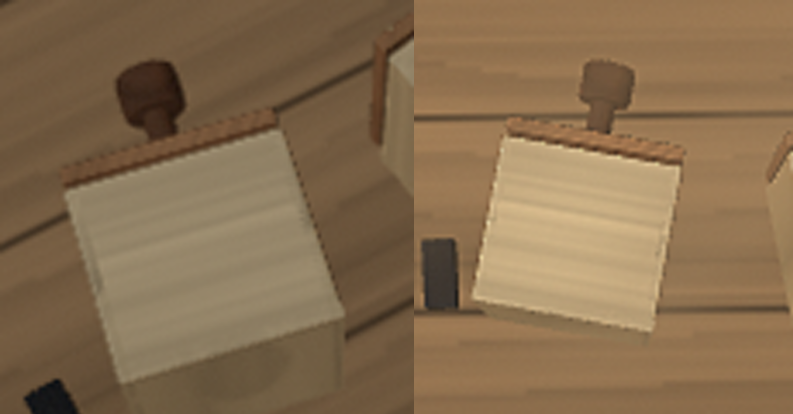

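```bash
python3 - <<'E'
from h import *
a=load('s0.png');b=load('t0.png')
S=[(209.1,165.1),(270.3,148),(289.1,201.6),(224.8,221)];T=[(246.4,150),(297.7,158.4),(289.3,205.9),(237.4,196.4)]
for n,c,P in(('s',a,S),('t',b,T)):
    q=np.array([onz(c,*p,.15)[:2] for p in P])
    fw=q[0]-q[1];bw=q[3]-q[2];l=q[0]-q[3];r=q[1]-q[2]
    print(n,q.round(4).tolist(),[np.linalg.norm(v).round(3) for v in(fw,bw,l,r)],'yaw',[np.degrees(np.arctan2(-v[0],v[1])).round(1) for v in(fw,bw)],[np.degrees(np.arctan2(v[1],v[0])).round(1) for v in(l,r)])
    f=(q[0]+q[1])/2; n_=(l+r);n_/=np.linalg.norm(n_); print('knob model',(f+n_*.05).round(4),(f+n_*.04).round(4))
print('tri',[tri(ray(a,*s),ray(b,*t)).round(3).tolist() for s,t in zip(S,T)])
print('knob',tri(ray(a,233.5,138.1),ray(b,275.9,135.5)),onz(a,233.5,138.1,.13),onz(b,275.9,135.5,.13))
E
```

```text
s [[0.5253, 0.0463], [0.4998, -0.076], [0.3843, -0.055], [0.4088, 0.0704]] [np.float64(0.125), np.float64(0.128), np.float64(0.119), np.float64(0.117)] yaw [np.float64(-11.8), np.float64(-11.0)] [np.float64(-11.7), np.float64(-10.3)]
knob model [ 0.5616 -0.0244] [ 0.5518 -0.0225]
t [[0.5214, 0.0478], [0.4989, -0.0775], [0.3827, -0.0554], [0.4073, 0.0704]] [np.float64(0.127), np.float64(0.128), np.float64(0.116), np.float64(0.118)] yaw [np.float64(-10.1), np.float64(-11.1)] [np.float64(-11.2), np.float64(-10.8)]
knob model [ 0.5592 -0.0244] [ 0.5494 -0.0225]
tri [[0.518, 0.047, 0.166], [0.499, -0.077, 0.15], [0.383, -0.055, 0.155], [0.407, 0.07, 0.155]]
knob [ 0.56085882 -0.02440193  0.13387807] [ 0.56294914 -0.02446788  0.13      ] [ 0.56153347 -0.02483797  0.13      ]
```

>>> play_rows([
  {"linear":[0,0,-4]},
  {"linear":[0,0,-8]},
  {"linear":[0,0,-12]},
  {"linear":[-3,-3,-14]},
  {"linear":[-6,-6,-14]},
  {"linear":[-9,-9,-14],"twist":-0.9},
  {"linear":[-12,-12,-14],"twist":-0.9},
  {"linear":[-15,-15,-14],"twist":-0.9},
  {"linear":[-18,-18,-14],"twist":-0.9},
  {"linear":[-21,-21,-14],"twist":-0.9},
  {"linear":[-24,-24,-14],"twist":-0.9},
  {"linear":[-27,-27,-14],"twist":-0.9},
], grip=0)

```text
$.moves[0]: bad value
```

Both keys are probably required in every row.

>>> play_rows([
  {"linear":[0,0,-4],"twist":0},
  {"linear":[0,0,-8],"twist":0},
  {"linear":[0,0,-12],"twist":0},
  {"linear":[-3,-3,-14],"twist":0},
  {"linear":[-6,-6,-14],"twist":0},
  {"linear":[-9,-9,-14],"twist":-0.9},
  {"linear":[-12,-12,-14],"twist":-0.9},
  {"linear":[-15,-15,-14],"twist":-0.9},
  {"linear":[-18,-18,-14],"twist":-0.9},
  {"linear":[-21,-21,-14],"twist":-0.9},
  {"linear":[-24,-24,-14],"twist":-0.9},
  {"linear":[-27,-27,-14],"twist":-0.9},
], grip=0)

```text
time: 1.3
position: [0.3746, 0.3095, 0.306]
ee_rot: [0.097, 0.995, -0.0, -0.0]
wrist_force: [0.4, 0.5, 0.7]
finger_gap: 1.002
```

>>> play_rows([
  {"linear":[-3,-3.5,0],"twist":0},
  {"linear":[-6,-7,0],"twist":0},
  {"linear":[-9,-10.5,0],"twist":0},
  {"linear":[-12,-14,0],"twist":0},
  {"linear":[-15,-17.5,0],"twist":0},
  {"linear":[-18,-21,0],"twist":0},
  {"linear":[-21,-24.5,0],"twist":0},
  {"linear":[-24,-28,0],"twist":0},
  {"linear":[-24.8,-29.3,2],"twist":0},
  {"linear":[-24.8,-29.3,6],"twist":0},
  {"linear":[-24.8,-29.3,9],"twist":0},
  {"linear":[-24.8,-29.3,9],"twist":0},
])

```text
time: 2.5
position: [0.5584, -0.0243, 0.2128]
ee_rot: [0.097, 0.995, -0.001, -0.003]
wrist_force: [0.2, 0.2, 0.7]
finger_gap: 0.997
```

```bash
python3 - <<'E'
from h import *
snap('wrist','w1.png');snap('top','t1.png');o=observe();print(o['position'],o['ee_rot'],o['joints'].round(2))
w=load('w1.png');cv2.imwrite('pics/c1.png',np.hstack([cv2.resize(w['color'],(400,300)),cv2.resize(load('t1.png')['color'],(400,300))])[:,:,::-1])
E
```

```text
[ 0.56084155 -0.02420565  0.21680921] [ 9.72312258e-02  9.95261767e-01 -2.15587403e-04 -2.40933332e-04] [-0.63  0.22  0.67  1.83 -0.15  1.14  1.46]
```

View pics/c1.png

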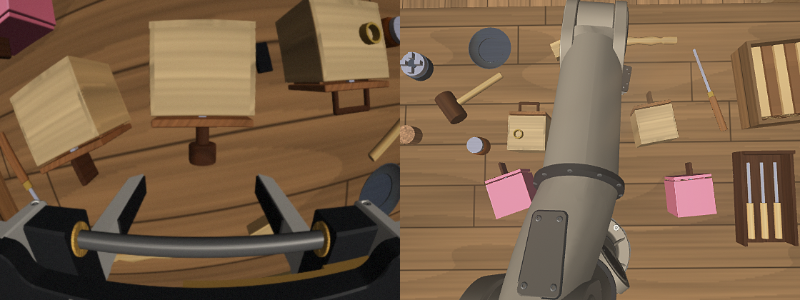

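The wrist view shows the knob (about 202,150) centred between the fingers, with the bin square to the tool. The top view shows all the bins unmoved. Next I descend and grip.

>>> play_rows([
  {"linear":[0,0,3],"twist":0},
  {"linear":[0,0,6],"twist":0},
  {"linear":[0,0,8],"twist":0},
  {"linear":[0,0,9.5],"twist":0},
  {"linear":[0,0,10.5],"twist":0},
  {"linear":[0,0,11.2],"twist":0},
  {"linear":[0,0,11.2],"twist":0},
  {"linear":[0,0,11.2],"twist":0},
])

```text
time: 3.4
position: [0.5613, -0.0242, 0.1049]
ee_rot: [0.097, 0.995, 0.0, 0.0]
wrist_force: [0.1, -0.4, 0.8]
finger_gap: 1.001
```

>>> play_rows([
  {"linear":[0,0,0],"twist":0},
  {"linear":[0,0,0],"twist":0},
  {"linear":[0,0,0],"twist":0},
  {"linear":[0,0,0],"twist":0},
  {"linear":[0,0,0],"twist":0},
  {"linear":[0,0,0],"twist":0},
  {"linear":[0,0,0],"twist":0},
  {"linear":[0,0,0],"twist":0},
  {"linear":[0,0,0],"twist":0},
  {"linear":[0,0,0],"twist":0},
], grip=1)

```text
time: 4.4
position: [0.5608, -0.0241, 0.1042]
ee_rot: [0.097, 0.995, -0.0, -0.0]
wrist_force: [0.2, -0.3, 0.1]
finger_gap: 0.184
```

```bash
python3 - <<'E'
from h import *
w=snap('wrist','w2.png');s=snap('side','s2.png');print(observe()['finger_gap'],observe()['wrist_force'])
cv2.imwrite('pics/c2.png',np.hstack([w['color'],cv2.resize(s['color'][90:250,170:300],(340,420))])[:,:,::-1][:, 130:])
E
```

```text
0.10341822217465285 [-0.10680479 -0.81067635 -0.44816138]
```

View pics/c2.png

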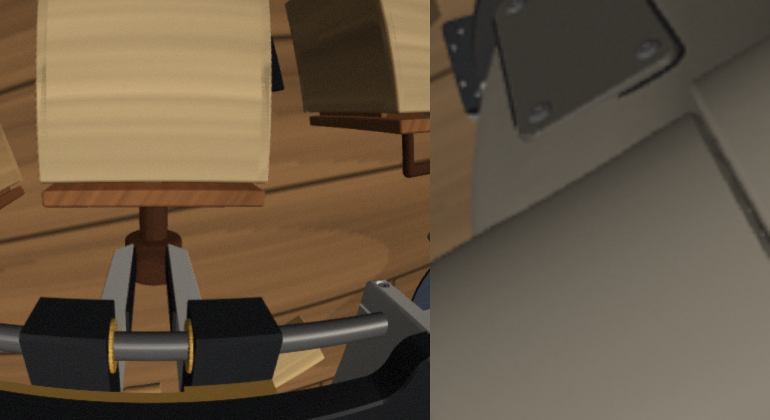

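The wrist view shows the fingers closing with nothing between them. They are narrower than the head (255–312, 232–283 full-image) and appear in front of it. I'll use the wrist camera geometry to see why.

```bash
cat >> h.py <<'E'
def fray(c,u,v):
    K=c['camera_matrix'];V=c['view'];x=(u-K[0,2])/K[0,0];y=(v-K[1,2])/K[1,1];r=np.hypot(x,y)+1e-12
    d=np.array([x/r*np.sin(r),y/r*np.sin(r),np.cos(r)]);R=V[:3,:3];return -R.T@V[:3,3],R.T@d
def fproj(c,P):
    K=c['camera_matrix'];V=c['view'];p=V[:3,:3]@P+V[:3,3];t=np.arctan2(np.hypot(p[0],p[1]),p[2]);q=p[:2]/np.hypot(*p[:2])*t
    return K[0,0]*q[0]+K[0,2],K[1,1]*q[1]+K[1,2]
E
python3 - <<'E'
from h import *
w=load('w2.png');o,d=fray(w,280,210);print('cam',o,d)
o=observe();t=o['position'];print(t,o['finger_gap'],'tcp px',fproj(w,t),'grasp',fproj(w,t+[0,0,.0188]))
n=np.array([np.cos(np.radians(11)),-np.sin(np.radians(11)),0])
k=np.array([.561,-.0245,.124])
for nm,P in(('head front top',k+n*.014+[0,0,.019]),('head back top',k-n*.014+[0,0,.019]),('headback bottom',k-n*.014-[0,0,.019]),('front top edge',k-n*.04+[0,0,.026])):print(nm,fproj(w,P))
w1=load('w1.png')
for nm,P in(('head front top',k+n*.014+[0,0,.019]),('head back top',k-n*.014+[0,0,.019]),('front bottom',k+n*.014-[0,0,.019]),('front top edge',k-n*.04+[0,0,.026])):print(1,nm,fproj(w1,P))
E
```

```text
cam [ 0.48158159 -0.00974676  0.32356671] [ 0.2638065  -0.05372726 -0.96307814]
[ 0.560816   -0.02414059  0.10417634] 0.10341822217465285 tcp px (np.float64(282.2384119576285), np.float64(235.7481125088288)) grasp (np.float64(282.381095565942), np.float64(245.49480001120702))
head front top (np.float64(282.0668534074279), np.float64(278.5350366985491))
head back top (np.float64(281.9985066980385), np.float64(236.5402485454092))
headback bottom (np.float64(281.7612798800789), np.float64(217.77621732089176))
front top edge (np.float64(281.9645372578654), np.float64(196.3883423169491))
1 head front top (np.float64(282.33011874060503), np.float64(227.06679415430966))
1 head back top (np.float64(282.26945650841634), np.float64(197.96935264035255))
1 front bottom (np.float64(282.2226223465584), np.float64(215.68981218613217))
1 front top edge (np.float64(282.2227959508719), np.float64(170.94360153735425))
```

>>> play_rows([
  {"linear":[0,0,0],"twist":0},
  {"linear":[0,0,0],"twist":0},
  {"linear":[0,0,0],"twist":0},
])

```text
time: 4.8
position: [0.5608, -0.0241, 0.1042]
ee_rot: [0.097, 0.995, -0.0, -0.0]
wrist_force: [0.0, 0.1, 0.9]
finger_gap: 0.003
```

```bash
python3 - <<'E'
from h import *
w=snap('wrist','w3.png');print(observe()['finger_gap'],observe()['wrist_force'])
f=lambda n:cv2.resize(load(n)['color'][190:310,220:340],(390,390),interpolation=cv2.INTER_CUBIC)
cv2.imwrite('pics/c3.png',np.hstack([f('w2.png'),f('w3.png')])[:,:,::-1])
E
```

```text
0.0027389834588574385 [ 0.28406425 -0.24440509  0.75432533]
```

View pics/c3.png

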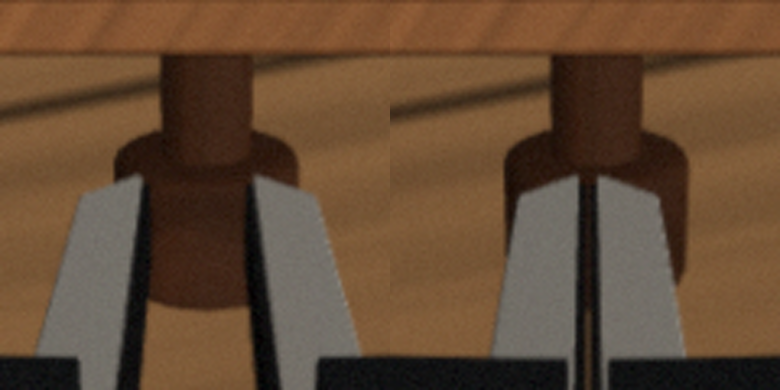

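```bash
python3 - <<'E'
from h import *
w=load('w1.png');print(w['camera_matrix'])
t=np.array([0.56084155,-0.02420565,0.21680921]);y=np.array([.191,.982,0]);x=np.array([-.982,.191,0])
for dz in(0,.02,.04,.05):
  for dx in (0,.008): print(dz,dx,[np.round(fproj(w,t+s*.047*y+x*dx+[0,0,dz]),1).tolist() for s in(1,-1)])
w=load('w3.png');n=-x;k=np.array([.561,-.0245,.124])
for s in(1,-1):print('board',fproj(w,k-n*.04+[0,0,.026]+s*.064*y), 'head back',fproj(w,k-n*.014+s*.019*y),'head fr',fproj(w,k+n*.014+s*.019*y))
g=cv2.cvtColor(load('w1.png')['color'],cv2.COLOR_RGB2HSV)
m=((g[...,1]<40)&(g[...,2]>70)).astype(np.uint8);n_,l,st,c=cv2.connectedComponentsWithStats(m)
for q in st[1:]:
  if q[4]>150:print(q)
E
```

```text
[[325.1922621    0.         280.40529462]
 [  0.         325.1922621  212.19892687]
 [  0.           0.           1.        ]]
0 0 [[348.4, 240.2], [217.5, 240.5]]
0 0.008 [[349.1, 229.6], [216.7, 230.0]]
0.02 0 [[354.1, 250.8], [211.9, 251.2]]
0.02 0.008 [[355.0, 239.5], [211.1, 239.8]]
0.04 0 [[360.9, 263.3], [205.5, 263.7]]
0.04 0.008 [[362.0, 251.1], [204.3, 251.6]]
0.05 0 [[364.7, 270.4], [201.8, 270.9]]
0.05 0.008 [[366.0, 257.8], [200.5, 258.3]]
board (np.float64(393.9780137995086), np.float64(196.6608023597945)) head back (np.float64(311.1563381834707), np.float64(226.2103808455733)) head fr (np.float64(309.9576792931643), np.float64(265.3093265396414))
board (np.float64(169.67079668463703), np.float64(197.30889284250827)) head back (np.float64(252.55485951194905), np.float64(226.38966119258478)) head fr (np.float64(253.89156901482457), np.float64(265.49179443997906))
[551  23   9  34 232]
[ 127  244   74   83 1920]
[ 361  244   73   81 1661]
[   0  263   67  103 1911]
[501 279  59  54 831]
[ 108  330  346   29 5556]
[136 352  27  40 543]
```

Measured against the wrist camera, the real fingertips sit about 42 mm above the reported TCP. The board and head project correctly at rows 197 and 226–265, but the tips match only with dz≈0.042. So the fingers closed above the head. I'll open them, go down a further 34 mm while watching the force, and look again.

>>> play_rows([
  {"linear":[0,0,-0.5],"twist":0},
  {"linear":[0,0,-0.5],"twist":0},
  {"linear":[0,0,-0.5],"twist":0},
  {"linear":[0,0,-0.5],"twist":0},
  {"linear":[0,0,-0.5],"twist":0},
  {"linear":[0,0,-0.5],"twist":0},
  {"linear":[0,0,-0.5],"twist":0},
  {"linear":[0,0,-0.5],"twist":0},
  {"linear":[0,0,-0.5],"twist":0},
  {"linear":[0,0,-0.5],"twist":0},
  {"linear":[0,0,-0.5],"twist":0},
  {"linear":[0,0,-0.5],"twist":0},
], grip=0)

```text
time: 6.05
position: [0.5608, -0.0242, 0.1092]
ee_rot: [0.097, 0.995, -0.0, -0.0]
wrist_force: [0.2, 0.9, 0.1]
finger_gap: 0.981
```

```bash
python3 - <<'E'
from h import *
w=load('w3.png');t=np.array([.5608,-.0241,.1042]);x=np.array([-.982,.191,0])
for dx in(0,.01,.02,.03,.0375):print(dx,[(dz,round(fproj(w,t+x*dx+[0,0,dz])[1])) for dz in(.06,.08,.09,.1,.11,.12)])
print(observe()['finger_gap'])
E
```

```text
0 [(0.06, 273), (0.08, 292), (0.09, 302), (0.1, 314), (0.11, 328), (0.12, 343)]
0.01 [(0.06, 257), (0.08, 274), (0.09, 284), (0.1, 295), (0.11, 308), (0.12, 322)]
0.02 [(0.06, 239), (0.08, 255), (0.09, 264), (0.1, 274), (0.11, 286), (0.12, 299)]
0.03 [(0.06, 221), (0.08, 234), (0.09, 242), (0.1, 251), (0.11, 262), (0.12, 274)]
0.0375 [(0.06, 207), (0.08, 219), (0.09, 226), (0.1, 234), (0.11, 243), (0.12, 254)]
0.9810220628263794
```

>>> play_rows([
  {"linear":[0,0,1],"twist":0},
  {"linear":[0,0,2],"twist":0},
  {"linear":[0,0,3],"twist":0},
  {"linear":[0,0,3.5],"twist":0},
  {"linear":[0,0,3.9],"twist":0},
  {"linear":[0,0,3.9],"twist":0},
])

```text
time: 6.65
position: [0.5605, -0.0243, 0.0696]
ee_rot: [0.097, 0.995, -0.0, -0.0]
wrist_force: [0.3, -0.3, -0.1]
finger_gap: 0.998
```

>>> play_rows([
  {"linear":[0,0,0],"twist":0},
  {"linear":[0,0,0],"twist":0},
  {"linear":[0,0,0],"twist":0},
  {"linear":[0,0,0],"twist":0},
  {"linear":[0,0,0],"twist":0},
  {"linear":[0,0,0],"twist":0},
  {"linear":[0,0,0],"twist":0},
  {"linear":[0,0,0],"twist":0},
  {"linear":[0,0,0],"twist":0},
  {"linear":[0,0,0],"twist":0},
  {"linear":[0,0,0],"twist":0},
  {"linear":[0,0,0],"twist":0},
], grip=1)

```text
time: 7.85
position: [0.5612, -0.0225, 0.0702]
ee_rot: [0.097, 0.995, 0.001, 0.0]
wrist_force: [2.0, 7.6, -0.5]
finger_gap: 0.399
```

Gripped: the gap is 37.5 mm, which matches the 38 mm head. Now I tip it along its arc.

>>> play_rows([
  {"linear":[-0.5,0,0.3],"twist":0},
  {"linear":[-1.1,0,0.6],"twist":0},
  {"linear":[-1.6,0,0.9],"twist":0},
  {"linear":[-2.1,0,1.25],"twist":0},
  {"linear":[-2.6,0,1.6],"twist":0},
  {"linear":[-3.1,0,2.05],"twist":0},
  {"linear":[-3.5,0,2.5],"twist":0},
  {"linear":[-3.95,0,2.9],"twist":0},
  {"linear":[-4.3,0,3.3],"twist":0},
  {"linear":[-4.65,0,3.75],"twist":0},
  {"linear":[-4.7,0,3.85],"twist":0},
  {"linear":[-4.7,0,3.85],"twist":0},
])

```text
time: 9.05
position: [0.609, -0.0318, 0.0323]
ee_rot: [0.097, 0.995, 0.001, 0.002]
wrist_force: [6.6, 6.4, 3.9]
finger_gap: 0.4
```

```bash
python3 - <<'E'
from h import *
w=snap('wrist','w4.png');o=observe();print(o['finger_gap'],o['wrist_force'],o['position'])
cv2.imwrite('pics/c4.png',w['color'][:,:,::-1])
E
```

```text
0.4018603430249988 [7.52831804 6.37183476 3.98373944] [ 0.60897155 -0.03179798  0.03236685]
```

View pics/c4.png

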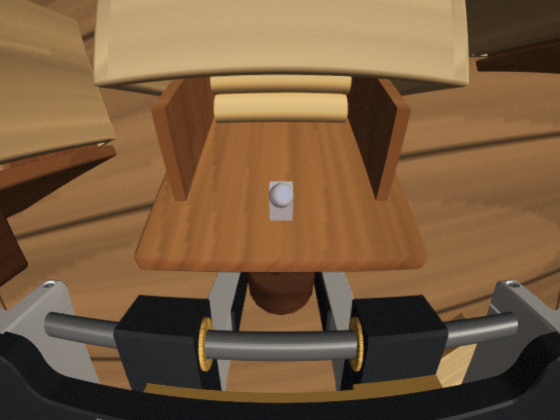

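The bin is tipped well forward and the pegs show (280,85–108); the front's top edge is at row ~262. I'll check the angle from the edge.

```bash
python3 - <<'E'
from h import *
w=load('w4.png');n=np.array([.982,-.191,0]);k=np.array([.561,-.0245,.124]);h=k-.052*n-[0,0,.112];y=np.array([.191,.982,0])
for th in(.3,.4,.45,.5,.55):
  c,s=np.cos(th),np.sin(th);P=lambda o,u:h+n*(o*c+u*s)+np.array([0,0,u*c-o*s])
  print(th,'outer top edge',np.round(fproj(w,P(.012,.138)+.064*y)),np.round(fproj(w,P(.012,.138)-.064*y)),'inner',np.round(fproj(w,P(.002,.138)+.064*y)),np.round(fproj(w,P(.002,.138)-.064*y)))
E
```

```text
0.3 outer top edge [443. 213.] [115. 214.] inner [450. 191.] [108. 192.]
0.4 outer top edge [433. 238.] [126. 239.] inner [440. 220.] [118. 221.]
0.45 outer top edge [427. 249.] [131. 249.] inner [435. 232.] [124. 233.]
0.5 outer top edge [422. 258.] [136. 258.] inner [429. 243.] [129. 244.]
0.55 outer top edge [417. 265.] [141. 266.] inner [424. 253.] [134. 253.]
```

The corners match a tilt of about 0.5 rad, so it is on its stop. Now I push it back home.

>>> play_rows([
  {"linear":[0,0,0],"twist":0},
  {"linear":[0,0,0],"twist":0},
  {"linear":[0.4,0,-0.55],"twist":0},
  {"linear":[0.75,0,-0.95],"twist":0},
  {"linear":[1.2,0,-1.35],"twist":0},
  {"linear":[1.6,0,-1.8],"twist":0},
  {"linear":[2.1,0,-2.25],"twist":0},
  {"linear":[2.6,0,-2.6],"twist":0},
  {"linear":[3.1,0,-2.95],"twist":0},
  {"linear":[3.6,0,-3.25],"twist":0},
  {"linear":[4.2,0,-3.55],"twist":0},
  {"linear":[4.7,0,-3.85],"twist":0},
])

```text
time: 10.3
position: [0.5597, -0.0222, 0.0694]
ee_rot: [0.096, 0.995, 0.001, -0.001]
wrist_force: [-0.5, 8.2, -16.8]
finger_gap: 0.394
```

>>> play_rows([
  {"linear":[0.2,0,0],"twist":0},
  {"linear":[0.3,0,0],"twist":0},
  {"linear":[0.4,0,0],"twist":0},
  {"linear":[0.4,0,0],"twist":0},
])

```text
time: 10.7
position: [0.5591, -0.0221, 0.0699]
ee_rot: [0.097, 0.995, 0.0, 0.002]
wrist_force: [17.9, 5.4, -24.1]
finger_gap: 0.398
```

>>> play_rows([
  {"linear":[0,0,0],"twist":0},
  {"linear":[0,0,0],"twist":0},
  {"linear":[0,0,0],"twist":0},
  {"linear":[0,0,0],"twist":0},
  {"linear":[0,0,0],"twist":0},
  {"linear":[0,0,0],"twist":0},
  {"linear":[0,0,0],"twist":0},
  {"linear":[0,0,0],"twist":0},
  {"linear":[0,0,0],"twist":0},
  {"linear":[0,0,0],"twist":0},
  {"linear":[0,0,0],"twist":0},
], grip=0)

```text
time: 11.8
position: [0.5569, -0.0234, 0.0702]
ee_rot: [0.097, 0.995, -0.0, -0.0]
wrist_force: [-0.2, 0.3, -0.5]
finger_gap: 0.999
```

>>> play_rows([
  {"linear":[0,0,-1],"twist":0},
  {"linear":[0,0,-3],"twist":0},
  {"linear":[0,0,-6],"twist":0},
  {"linear":[0,0,-9],"twist":0},
  {"linear":[0,0,-12],"twist":0},
  {"linear":[0,0,-14],"twist":0},
  {"linear":[0,0,-15],"twist":0},
  {"linear":[0,0,-15],"twist":0},
  {"linear":[0,0,-15],"twist":0},
])

```text
time: 12.7
position: [0.5565, -0.0233, 0.2195]
ee_rot: [0.097, 0.995, -0.0, -0.0]
wrist_force: [-1.6, 0.2, 0.3]
finger_gap: 1.002
```

```bash
python3 - <<'E'
from h import *
w=snap('wrist','w5.png');o=observe();print(o['finger_gap'],o['wrist_force'],o['position'],o['time'])
n=np.array([.982,-.191,0]);k=np.array([.561,-.0245,.124]);h=k-.052*n-[0,0,.112];y=np.array([.191,.982,0])
for th in(0,.04,.12):
  c,s=np.cos(th),np.sin(th);P=lambda o,u:h+n*(o*c+u*s)+np.array([0,0,u*c-o*s])
  print(th,'outer top edge',np.round(fproj(w,P(.012,.138)+.064*y),1),np.round(fproj(w,P(.012,.138)-.064*y),1),'inner',np.round(fproj(w,P(.002,.138)),1))
E
```

```text
0.9993230521213701 [-0.01117662  0.30382807 -0.32041776] [ 0.55631494 -0.02332135  0.21921461] 12.75
0 outer top edge [351.6 172.3] [211.1 172.7] inner [281.4 160.8]
0.04 outer top edge [351.2 178.1] [211.5 178.5] inner [281.4 166.9]
0.12 outer top edge [350.3 189.3] [212.5 189.7] inner [281.4 178.7]
```

View pics/w5.png

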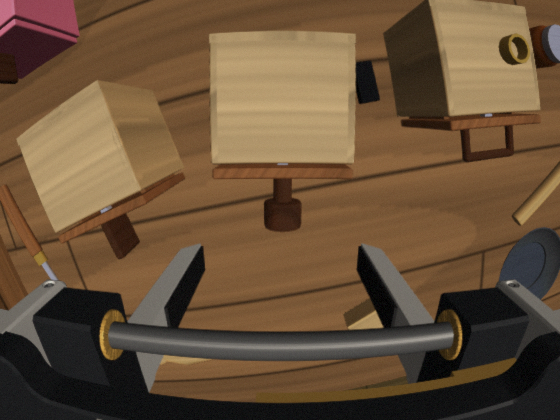

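The round-knob bin looks shut (board strip at rows ~166–178). The other two bins also look shut, and the ring is still in place. I'll compare the strip numerically with the picture from before the tip.

```bash
python3 - <<'E'
from h import *
for f in('w1.png','w5.png'):
  w=load(f);p=w['color'][140:195,300:330].astype(float).mean(1);print(f,(p[:,0]).round().astype(int).tolist())
  n=np.array([.982,-.191,0]);k=np.array([.561,-.0245,.124]);print(fproj(w,k-n*.05+[0,0,.026])[1],fproj(w,k-n*.04+[0,0,.026])[1])
E
```

```text
w1.png [177, 177, 178, 178, 178, 176, 175, 174, 173, 172, 174, 175, 176, 177, 178, 180, 181, 181, 182, 180, 168, 138, 101, 90, 90, 90, 92, 119, 129, 130, 129, 129, 128, 128, 128, 127, 118, 100, 126, 132, 132, 131, 127, 120, 109, 98, 90, 85, 88, 96, 108, 119, 126, 131, 131]
159.60832710310197 170.92546427318194
w5.png [176, 177, 177, 177, 177, 177, 176, 176, 174, 173, 173, 172, 174, 176, 177, 178, 179, 180, 181, 182, 182, 174, 145, 99, 87, 89, 90, 92, 118, 128, 128, 128, 128, 128, 128, 127, 125, 111, 100, 129, 131, 130, 124, 116, 104, 95, 87, 86, 92, 101, 113, 122, 129, 132, 131]
160.78899297008732 171.83466413318655
```

```bash
python3 -c "
from h import *
print(hand_in())"
```

```text
the job is handed in; nothing more can be done
None
```

I tipped the round-knob bin (the middle one) forward to its stop, pushed it back until it shut, let go, lifted clear and handed the job in. The last picture was at 12.75 s; no verdict was reported.

- **Tipped to its stop:** in the wrist view the front's top corners fit a tilt of about 0.5 rad, and the pegs were visible.
- **Shut again:** the gap between front and housing matches the picture taken before the tip to within a pixel. 0.04 rad of tilt would have shown as about 6 pixels. The push ended on a hard stop at about 18 N along x.
- **Other bins:** the bar and fin bins looked shut and the ring was still on the bar bin. I judged these by eye only.
- **Touching nothing:** the wrist force was near zero at the end, with the gripper open above the bin.

**What disagreed:** my first grasp closed on nothing above the knob. The wrist view put the real fingertips about 42 mm behind the reported TCP. I went down about 34 mm further and the second grasp held, with a 37.5 mm gap on the 38 mm knob. I did not find the cause of that offset.

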